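# Put the tiered steel lunch set back together

### The job

Put the steel lunch set together on the middle of the round cork trivet, one piece after another from the bottom up: first the plain tier without inner walls, on it the tier divided in two, then the tier divided in four, and last the lid with the knob, each seated fully in the one below. Keep the pieces upright, and leave the mug, the timer and the peeler where they are.

Things in the scene. Friction and masses are not known exactly. Their poses are not given: they have to be found in the camera images.
- trivet_top (a point): round cork trivet, 110 mm across and 10 mm thick, fixed to the worktop; this point is the centre of its top face
- plain_tier_c (a point): bottom tier of the lunch set: round, steel, outside 60 mm across, opening 52 mm, about 0.12 kg; the tallest, 56 mm high, open at the top, no wall inside, flat bottom 60 mm wide. Point: on its axis, half-way up; z up when upright
- halved_tier_c (a point): second tier: round, steel, outside 60 mm across, opening 52 mm, about 0.12 kg; 46 mm high over all; one straight wall inside, ending 12 mm below the rim, divides it in two. Its foot, 9 mm high, tapering from 48 mm down to 42 mm, drops into the tier below, on whose rim the body rests (bottom 9 mm below that rim, 2 mm play). Point: on its axis, half-way up; z up when upright
- quartered_tier_c (a point): third tier: round, steel, outside 60 mm across, opening 52 mm, about 0.12 kg; 36 mm high over all; two crossed walls inside, ending 12 mm below the rim, divide it in four. Its foot, 9 mm high, tapering from 48 mm down to 42 mm, drops into the tier below, on whose rim the body rests (bottom 9 mm below that rim, 2 mm play). Point: on its axis, half-way up; z up when upright
- lid_knob (a point): lid: steel disc 60 mm across, 40 mm high over all, about 0.09 kg, with an upright round black knob 20 mm across (gripped 21 to 40 mm above its bottom). Its foot, 9 mm high, tapering from 48 mm down to 42 mm, drops likewise into the tier below, on whose rim the body rests (bottom 9 mm below that rim, 2 mm play). Point: on its axis in the knob, 30 mm above its bottom; z up
- mug_c (a point): bystander: off-white mug, 78 mm across and 101 mm high with a handle; this point is its middle, half-way up
- timer_c (a point): bystander: round white kitchen timer, 68 mm across and 58 mm high; this point is its middle, half-way up
- peeler_c (a point): bystander: peeler with a red handle lying flat, 170 x 25 x 18 mm; this point is its middle
Things that resemble listed ones, but are neither listed nor needed, are in the scene too. What is shaped like the part that bears quartered_tier_c but purple or red is not meant.

How it is judged:
On the way, in this order (a step that is already met when the one before it is completed fails the run):
1. the plain tier stands in the middle of the trivet (horizontal distance between plain_tier_c and trivet_top below 0.015 m and z of plain_tier_c in the frame of trivet_top between 0.025 and 0.031 m and angle between plain_tier_c's own z axis and vertical below 0.08 rad), for 0.2 s.
2. the halved tier is seated on the plain tier (all of step 1 and horizontal distance between halved_tier_c and plain_tier_c below 0.005 m and z of halved_tier_c in the frame of plain_tier_c between 0.039 and 0.045 m and angle between halved_tier_c's own z axis and vertical below 0.08 rad), for 0.2 s.
3. the quartered tier is seated on the halved tier (all of step 2 and horizontal distance between quartered_tier_c and halved_tier_c below 0.005 m and z of quartered_tier_c in the frame of halved_tier_c between 0.029 and 0.035 m and angle between quartered_tier_c's own z axis and vertical below 0.08 rad), for 0.2 s.
4. the lid is seated on the quartered tier (all of step 3 and horizontal distance between lid_knob and quartered_tier_c below 0.005 m and z of lid_knob in the frame of quartered_tier_c between 0.036 and 0.042 m and angle between lid_knob's own z axis and vertical below 0.08 rad), for 0.2 s.
At the end, for the whole second after the job is handed in: The plain tier stands within 15 mm of the trivet's middle; halved tier, quartered tier and lid sit on it in that order, each foot fully down in the piece below (height within 3 mm, sideways within 5 mm), all upright within 0.08 rad, released and at rest (all of step 4); the robot touches nothing.
It fails at once if the mug is moved by more than 25 mm (distance of mug_c from where it was at the start of the episode above 0.025 m).
It fails at once if the timer is moved by more than 25 mm (distance of timer_c from where it was at the start of the episode above 0.025 m).
It fails at once if the peeler is moved by more than 25 mm (distance of peeler_c from where it was at the start of the episode above 0.025 m).
It fails at once if a tier or the lid is tipped over (more than about 45 degrees) (angle between any of plain_tier_c, halved_tier_c, quartered_tier_c, lid_knob's own z axis and vertical above 0.8 rad).
It also fails if it takes over 120 s, if anything falls off the work surface, if the arm or the gripper's body presses on something with over 40 N, if the wrist force passes 120 N, or if a joint passes its speed limit or range.

### The arm

A 6-joint arm with a two-finger parallel gripper is mounted at the origin on a cart in front of the work surface, level with it; the furniture and walls round the work are solid. World frame = base frame: x ahead of the robot, y to its left, z up, the work surface at z = 0. Lengths are in m, angles in rad, forces in N, time in s.
With the tool pointing down it reaches from about 0.275 to 1 m from the base axis. Payload 8.4 kg.
Tool frame: the origin (TCP) lies on the centre line of the jaws, within the pads' length; the fingertips stand 17 mm ahead of it and the grasp point (between the pads) lies 2 mm behind it (bot.tcp_to_tips is the z of the fingertips in the tool frame, in m); z points along the fingers, y is the line along which they close (so a half turn about z gives the same grasp; the last joint's range is limited). The gripper opens to 85 mm and grips with 20 to 120 N. Pads are 22 mm wide; open, the fingers measure 114 mm over their backs; the gripper's body (76 mm by 85 mm) begins 54 mm behind the grasp point. The pads swing forward as they close: fully open they stand 13 mm farther back than shut.
Start: joints at [1.316, 0.353, 1.633, -0, 1.155, -0.002], TCP at [0.156, 0.605, 0.248] pointing down, gripper open.
Joint ranges: [-2.63, 2.63], [-0.92, 2.1], [0.06, 2.66], [-1.3, 4.44], [0, 2.69], [-3.02, 3.02]. Speed limits (rad/s): [2.22, 2.22, 2.79, 3.14, 3.14, 3.14].

### API

Orientations are given as a unit quaternion [x, y, z, w].
In Python, from workcell import bot, hand, kinematics, get_obs, vision, hand_in gives the robot as it stands. The module is installed in compiled form; this text tells all that it offers. Calls block until the motion is done:
- bot.reach(position, orientation): joint-space move of the TCP to a pose.
- bot.servo_line(position, ori=None, velocity=0.15): straight line of the TCP; ori=None keeps the orientation; velocity is the mean speed in m/s.
- bot.goto_joints(angles): joint-space move.
- hand.move_gripper(opening, strength=None): finger opening in m; strength is the grip in N (None keeps the last); returns when the fingers have stopped.
- bot.dwell(seconds).
- kinematics.solve_ik(position, orientation): joint angles nearest the present ones, or None.
- get_obs(): the state.
- vision.read_camera(name): name is "scene" or "top" or "wrist"; returns a dict with "frame" (480x640x3 uint8, red, green, blue), "intrinsics" (3x3 intrinsics, pixels), "view" (4x4, takes a point from world to camera coordinates). Camera axes: x right, y down, z forward; pixel columns grow to the right and rows downward; lengths in m; the calibration is good to about 2 mm. A picture is of the moment at which its call begins. There is no depth.
A pose or a line that the arm cannot do raises bot.IKError and nothing moves.
- hand_in(): hands the job in; it is judged then, once.
The state is a dict: "time_s": time; "joint_pos": joint angles; "joint_vel": joint speeds; "joint_efforts": joint torques, N m; "position": TCP position; "orientation": TCP orientation; "wrist_force": force on the tool from outside, world axes, zero at the start; "ft_torque": the same for the moment, N m; "gripper_width": finger opening in m; "grip_force": force on a finger pad.
Only numpy, scipy, OpenCV 4.12 (cv2) and the standard library are available. Lean on these libraries where they do the work, as an engineer would, in place of code of your own. Each camera call takes 0.05 s, during which the arm holds its last target. There are 200 camera calls.

## Working session

There is one attempt and no reset: what is moved stays moved. The work goes in short steps, each a Python script; the robot and the scene stay as the last script left them, time stands still between calls to the robot, and variables do not carry over. Pictures are saved under pics/ and viewed, at most 14 in all, crops included, and the job is handed in when it is done.

```bash
mkdir -p pics
python3 - <<'E'
from workcell import vision,get_obs
import cv2,numpy as np
for n in("top","scene"):
    d=vision.read_camera(n); cv2.imwrite(f"pics/{n}0.png",d["frame"][:,:,::-1]); np.savez(f"{n}0.npz",**d)
    print(n,d["intrinsics"].round(1).tolist(),d["view"].round(3).tolist())
o=get_obs(); print(o["time_s"],o["orientation"])
E
```

```text
top [[520.2, 0.0, 319.4], [0.0, 520.2, 240.6], [0.0, 0.0, 1.0]] [[-0.007, -1.0, -0.003, -0.034], [-0.998, 0.008, -0.065, 0.557], [0.065, 0.003, -0.998, 1.176], [0.0, 0.0, 0.0, 1.0]]
scene [[472.7, 0.0, 331.7], [0.0, 472.7, 235.4], [0.0, 0.0, 1.0]] [[-0.582, -0.813, 0.014, 0.256], [-0.51, 0.351, -0.785, 0.339], [0.633, -0.465, -0.619, 0.615], [0.0, 0.0, 0.0, 1.0]]
0.1 [ 1.26048085e-01  9.92023934e-01 -6.22873100e-04 -8.51726176e-05]
```

View pics/top0.png

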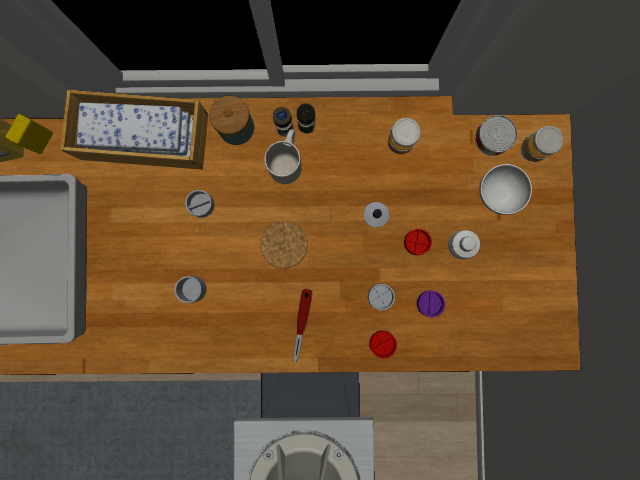

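View pics/scene0.png

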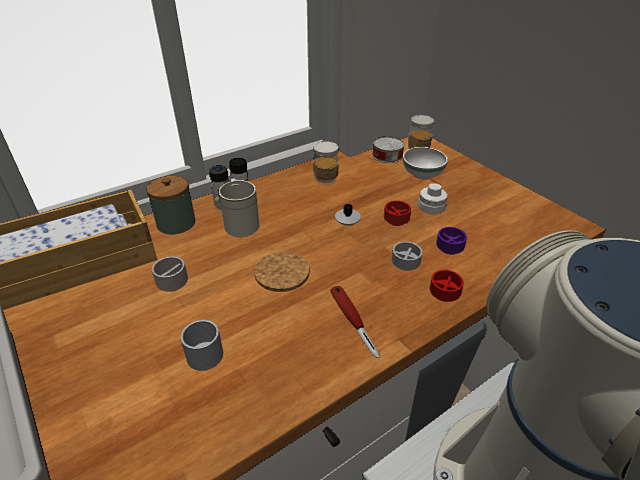

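Top view: plain tier at (190,290), halved (200,204), quartered (381,297), lid (377,214) and trivet (284,245). The mug is at (283,158), the timer at (466,244) and the peeler at (303,325). I'll convert these to positions, then hover over each one for a closer look.

```bash
cat > h.py <<'E'
from workcell import bot,hand,kinematics,get_obs,vision,hand_in
import numpy as np,cv2
def q(psi): return [np.cos(psi/2),np.sin(psi/2),0,0]
def ray(d,uv,z):
    K,V=d["intrinsics"],d["view"]; R,t=V[:3,:3],V[:3,3]
    c=-R.T@t; r=R.T@np.linalg.inv(K)@np.array([*uv,1.]); return c+r*(z-c[2])/r[2]
def proj(d,P):
    p=d["view"]@np.append(P,1); p=d["intrinsics"]@p[:3]; return p[:2]/p[2]
def pic(n,f):
    d=vision.read_camera(n); cv2.imwrite(f"pics/{f}.png",d["frame"][:,:,::-1]); np.savez(f+".npz",**d); return d
E
python3 - <<'E'
from h import *
d=dict(np.load("top0.npz"))
T=dict(plain=(190,289,.056),halved=(200,203,.046),quart=(381,296,.036),lid=(377,214,.04),trivet=(284,245,.01),timer=(466,244,.058),mug=(283,158,.1))
for k,(u,v,z) in T.items(): print(k,ray(d,(u,v),z).round(3))
print(bot.tcp_to_tips)
p=ray(d,(190,289),.056)
bot.reach([p[0],p[1],.25],q(np.pi/2)); o=get_obs(); print(o["time_s"],o["joint_pos"],o["gripper_width"])
w=pic("wrist","w1"); print(w["view"].round(3).tolist(), w["intrinsics"][0,0])
E
```

```text
plain [0.45  0.249 0.056]
halved [0.642 0.231 0.046]
quart [ 0.43  -0.175  0.036]
lid [ 0.615 -0.169  0.04 ]
trivet [0.548 0.044 0.01 ]
timer [ 0.545 -0.363  0.058]
mug [0.731 0.039 0.1  ]
0.017
1.7917 [5.04022078e-01 1.78379593e-01 1.86567746e+00 2.57081706e-04
 1.09736067e+00 5.02437243e-01] 0.08541150056067529
[[1.0, 0.001, -0.0, -0.449], [0.001, -0.954, 0.3, 0.198], [-0.0, -0.3, -0.954, 0.457], [0.0, 0.0, 0.0, 1.0]] 385.65686127191475
```

View pics/w1.png

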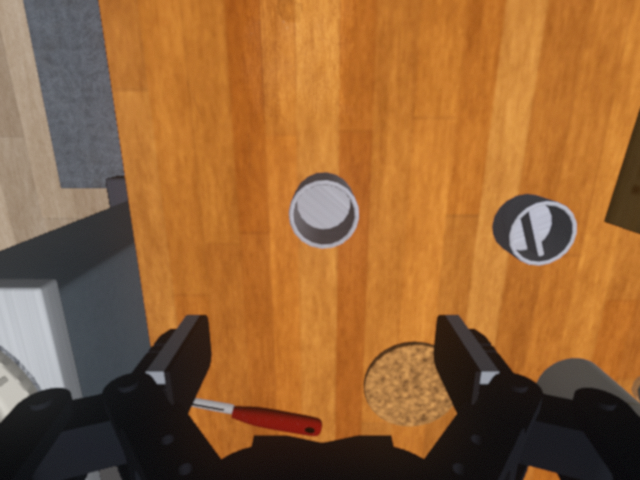

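The wrist view shows the plain rim centred near (324.5,213.5), the halved rim near (543,233) and the trivet near (409,384).

Run:
```python
from h import *
d=dict(np.load("w1.npz"))
for k,u,v,z in(("plain",324.5,213.5,.056),("halved",543,233,.046),("trivet",409,384,.01)): print(k,ray(d,(u,v),z).round(4))
o=d["frame"][:,:,::-1].copy()
a=np.linspace(0,2*np.pi,40)
def draw(im,dd,c,r):
    im=cv2.resize(im,None,fx=2,fy=2,interpolation=cv2.INTER_CUBIC)
    pts=np.array([proj(dd,[c[0]+r*np.cos(t),c[1]+r*np.sin(t),c[2]]) for t in a])*2+.5
    for p in pts: cv2.circle(im,(int(p[0]),int(p[1])),1,(0,255,0),-1)
    return im,pts.mean(0).astype(int)
t=dict(np.load("top0.npz")); tt=t["frame"][:,:,::-1]
tiles=[]
for u,v,z,r in((324.5,213.5,.056,.03),(543,233,.046,.03),(409,384,.01,.055)):
    c=ray(d,(u,v),z)
    row=[]
    for im,dd in((o,d),(tt,t)):
        x,m=draw(im,dd,c,r); x=cv2.copyMakeBorder(x,100,100,100,100,0); row.append(x[m[1]:m[1]+200,m[0]:m[0]+200])
    tiles.append(np.vstack(row))
c=[]
for u,v,z,r in((381,296.5,.036,.03),(377,214,.04,.01)):
    x,m=draw(tt,t,ray(t,(u,v),z),r); c.append(x[m[1]-100:m[1]+100,m[0]-100:m[0]+100])
tiles.append(np.vstack(c))
cv2.imwrite("pics/fit.png",np.hstack(tiles))
```

```text
plain [0.4513 0.2538 0.056 ]
halved [0.6457 0.234  0.046 ]
trivet [0.547  0.0478 0.01  ]
```

View pics/fit.png

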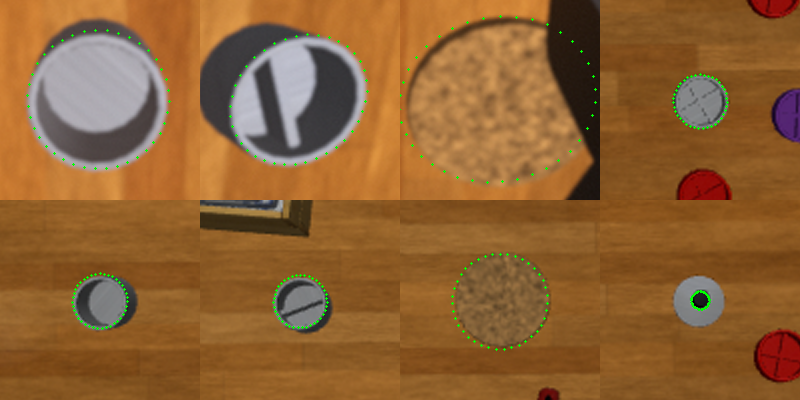

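The projected circles fit the rims in both views. I'll place the plain tier now and look at the result from above.

```bash
cat >> h.py <<'E'
Q=q(np.pi/2)
def pick(x,y,ztcp,w=.085,over=.14,close=.0,f=40):
    hand.move_gripper(w)
    bot.reach([x,y,over],Q); bot.servo_line([x,y,ztcp],velocity=.12)
    hand.move_gripper(close,f); o=get_obs(); print("grip",o["gripper_width"],o["grip_force"],o["position"])
    bot.servo_line([x,y,.2],velocity=.2)
    o=get_obs(); print("lift",o["gripper_width"],o["grip_force"])
E
python3 - <<'E'
from h import *
pick(.4512,.2535,.036)
x,y=.547,.046
bot.reach([x,y,.12],Q); bot.servo_line([x,y,.0475],velocity=.08)
print(get_obs()["wrist_force"]); hand.move_gripper(.085); bot.dwell(.2)
bot.servo_line([x,y,.25],velocity=.25); o=get_obs();print(o["time_s"],o["gripper_width"],o["position"])
pic("wrist","w2")
E
```

```text
grip 0.05983252668259701 41.28924949094653 [0.45163526 0.2537253  0.03707484]
lift 0.05982298117712063 43.41340617276728
[ 0.67666695  0.65936063 -1.03235815]
8.4833 0.08548591312144069 [0.54617065 0.04594185 0.24876927]
```

View pics/w2.png

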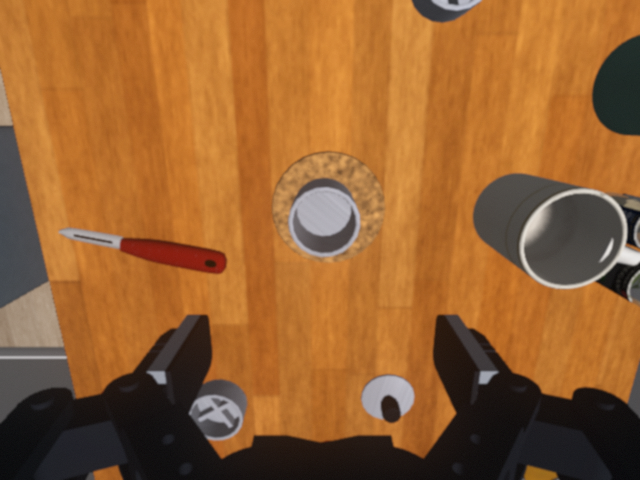

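The plain tier stands on the trivet, rim centred near (325,222). The trivet outline is about columns 273–384, rows 152–261.

Run:
```python
from h import *
d=dict(np.load("w2.npz"))
p=ray(d,(325,222.5),.066); print("plain",p.round(4),"trivet",ray(d,(328.5,207),.01).round(4))
print("quart",ray(d,(219,417),.036).round(4))
print("z",get_obs()["wrist_force"])
pick(.6455,.234,.034)
x,y=p[:2]
bot.reach([x,y,.16],Q)
o=get_obs(); print(o["position"])
# bottom at tcp-.034 ; seated: bottom at .057 -> tcp .091
bot.servo_line([x,y,.103],velocity=.1)
for z in np.arange(.101,.0899,-.002):
    bot.servo_line([x,y,z],velocity=.05); f=get_obs(); print(z.round(3),f["position"][2].round(4),f["wrist_force"].round(1))
    if abs(f["wrist_force"][2])>12: break
pic("wrist","w3"); pic("scene","s3")
```

```text
plain [0.548  0.0449 0.066 ] trivet [0.5517 0.0462 0.01  ]
quart [ 0.4348 -0.1775  0.036 ]
z [ 1.02167506 -0.32259383 -0.84006706]
grip 0.05775119874509898 43.00573884509504 [0.64608103 0.2342386  0.03517545]
lift 0.05804530216386292 42.99728712067008
[0.54914914 0.0455833  0.1602187 ]
0.101 0.1014 [ 0.2  0.2 -1.8]
0.099 0.099 [-0.   1.3 -1.8]
0.097 0.0968 [ 0.  -0.5 -1.5]
0.095 0.0948 [-0.2 -0.1 -1.4]
0.093 0.0928 [ 0.3  1.  -0.5]
0.091 0.0921 [-3.6 -1.6 12.5]
```

View pics/w3.png

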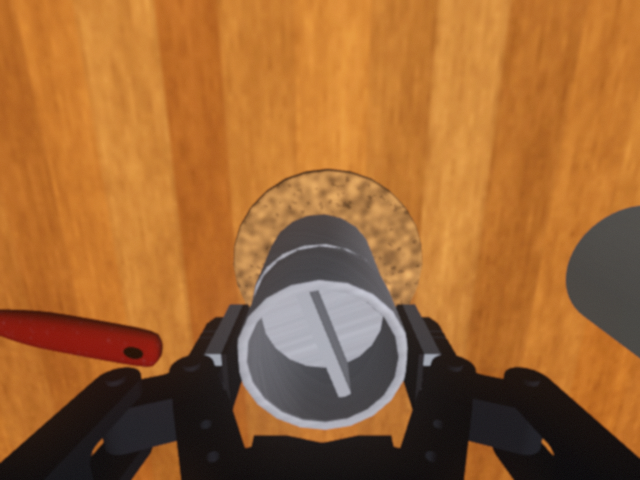

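The halved tier made contact exactly at the seated height (0.0921) and looks level. I'll release it, check the stack, and hover over the quartered tier.

Run:
```python
from h import *
hand.move_gripper(.085); bot.dwell(.1)
p=get_obs()["position"]
bot.servo_line([p[0],p[1],.26],velocity=.25); a=pic("wrist","w4")
bot.reach([.433,-.177,.2],Q); b=pic("wrist","w5"); print(get_obs()["time_s"],get_obs()["position"])
cv2.imwrite("pics/c45.png",np.hstack([a["frame"][100:360,150:500,::-1],b["frame"][100:360,150:500,::-1]]))
```

```text
17.7 [ 0.43398502 -0.1764199   0.20020269]
```

View pics/c45.png

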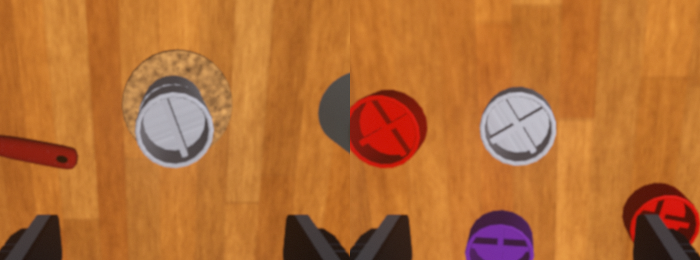

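The halved tier sits straight, rim centred near (325,229) in full-frame pixels. The quartered tier's rim is near (318,227).

```bash
cat >> h.py <<'E'
def lower(x,y,z0,zend):
    bot.servo_line([x,y,z0],velocity=.1); f0=get_obs()["wrist_force"][2]
    z=z0
    while z>zend:
        z-=.002; bot.servo_line([x,y,z],velocity=.05); f=get_obs(); df=f["wrist_force"][2]-f0
        if abs(df)>8: break
    print("end",z,f["position"],f["wrist_force"])
E
python3 - <<'E'
from h import *
a=dict(np.load("w4.npz"));b=dict(np.load("w5.npz"))
s=ray(a,(325,229),.103); t=ray(b,(318,227),.036); print(s,t)
pick(t[0],t[1],.030)
bot.reach([s[0],s[1],.2],Q)
lower(s[0],s[1],.136,.121)
a=pic("wrist","w6"); b=pic("scene","s6")
cv2.imwrite("pics/c6.png",np.hstack([a["frame"][150:470,160:480,::-1],b["frame"][120:440,120:440,::-1]]))
E
```

```text
[0.54898652 0.0456089  0.103     ] [ 0.43038558 -0.17646591  0.036     ]
grip 0.05820206566500118 40.40561355650425 [ 0.43085149 -0.17663746  0.03101231]
lift 0.05835808935772655 42.96544058248401
end 0.124 [0.54932621 0.04561198 0.12504365] [-3.14385374 -0.47372533 10.37169793]
```

View pics/c6.png

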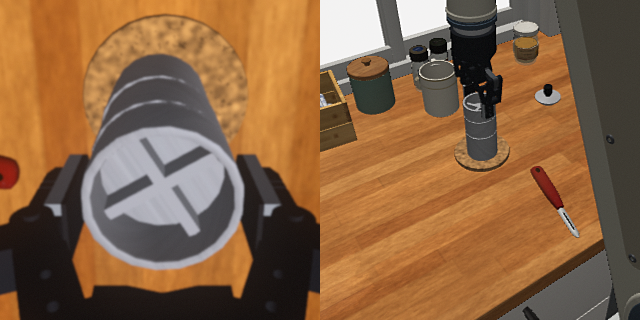

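The quartered tier seated at 0.125, as expected. Next I'll release it, look at the stack, and hover over the lid.

Run:
```python
from h import *
hand.move_gripper(.085); bot.dwell(.1)
p=get_obs()["position"]
bot.servo_line([p[0],p[1],.28],velocity=.25); a=pic("wrist","w7")
bot.reach([.617,-.168,.2],Q); b=pic("wrist","w8"); print(get_obs()["time_s"],get_obs()["position"])
cv2.imwrite("pics/c78.png",np.hstack([a["frame"][100:360,150:500,::-1],b["frame"][100:360,150:500,::-1]]))
```

```text
26.4167 [ 0.61709589 -0.1666458   0.20044178]
```

View pics/c78.png

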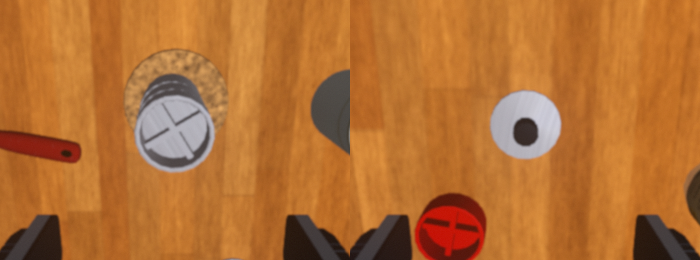

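The stack's rim is centred near (325,233). The lid's knob top is near (326,232) and its disc near (325.5,225).

Run:
```python
from h import *
a=dict(np.load("w7.npz"));b=dict(np.load("w8.npz"))
s=ray(a,(325,233),.130); t=ray(b,(326,232),.04); print(s,t,ray(b,(325.5,225),.012))
pick(t[0],t[1],.037,w=.06,f=40)
bot.reach([s[0],s[1],.24],Q)
lower(s[0],s[1],.170,.154)
a=pic("wrist","w9"); b=pic("scene","s9")
cv2.imwrite("pics/c9.png",np.hstack([a["frame"][150:470,160:480,::-1],b["frame"][120:440,120:440,::-1]]))
```

```text
[0.54989246 0.04510614 0.13      ] [ 0.61957337 -0.16968192  0.04      ] [ 0.61940609 -0.17133915  0.012     ]
grip 0.01845037619589403 39.20156942560425 [ 0.6199103  -0.16978768  0.03764858]
lift 0.01855750488916996 39.06762171223818
end 0.156 [0.5512947  0.04518327 0.15848339] [-4.73145362 -0.36236077 21.26777991]
```

View pics/c9.png

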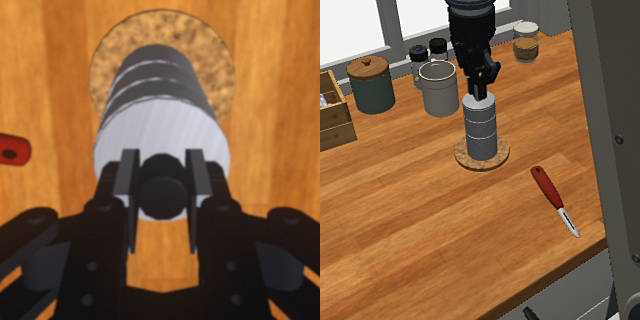

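The lid seated at 0.1585, against 0.1586 expected. I'll release it, retreat and check.

Run:
```python
from h import *
p=get_obs()["position"]
bot.servo_line([p[0],p[1],.1585],velocity=.05)
hand.move_gripper(.06); bot.dwell(.2)
bot.servo_line([p[0],p[1],.30],velocity=.15); bot.dwell(.5)
a=pic("wrist","w10"); b=pic("scene","s10"); print(get_obs()["time_s"])
cv2.imwrite("pics/c10.png",np.hstack([a["frame"][100:420,160:480,::-1],cv2.resize(b["frame"][180:340,220:380,::-1],(320,320))]))
```

```text
35.8
```

View pics/c10.png

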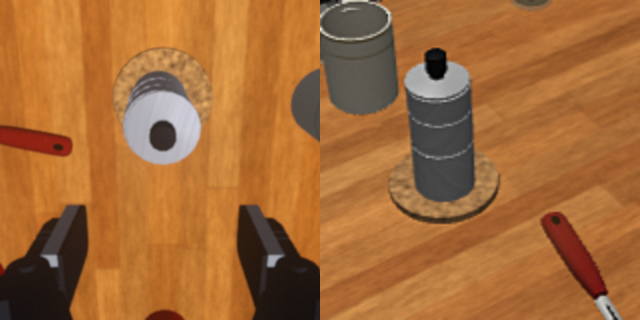

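The stack stands straight on the trivet with every seam closed, and the gripper is clear of it.

```bash
python3 -c "
from h import *
print(hand_in())"
```

```text
the job is handed in; nothing more can be done
None
```

The lunch set is stacked on the trivet in the right order, with each piece at its seated height and the gripper clear; I handed it in at about 36 s, but `hand_in()` returned no verdict.

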